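Set the calliper tweezers to the rider's mark

TASK

The big sprung calliper tweezers are locked in their stand. Pull the stand's sprung bolt out to its stop by the black knob, lift the tweezers by their grip pads well clear of the stand (at least 6 cm up), and squeeze them until the pointer on the left arm is in line with the nose of the black rider on the cross bar. Finish while still holding them in the air, with that gap steady, and leave the other things on the bench where they are.

Things in the scene. Friction and masses are not known exactly. Their poses are not given: they have to be found in the camera images.
- stand: grey base plate 190 x 92 x 8 mm fixed to the bench, with heel post, front cross rest (x = +46 to +58 mm) and bolt bracket. Origin on the bench top below the middle of the tweezers' grip pads; x runs along the tweezers from heel to tips, z up. Between x = -65 and +45 mm nothing but the plate stands under or beside the tweezers: room for fingers. Bolt out, the tweezers lift straight up.
- bolt (a joint): travel in m of the round steel bolt that lies over the tweezers' heel and locks them down: 0 = home, locked; 0.022 = out at its stop, heel free. It moves along the stand's -x. A spring of 1 to 2.5 N pulls it home and a friction catch of 4 N holds it, so that pulling takes about 6 N and it stays where it is left.
- bolt_knob (a point): middle of the bolt's black knob: 14 mm along the stand's x, 16 mm across (y), 26 mm high, its middle 69.5 mm above the bench and (home) 132 mm behind the stand's origin; 11 mm clear of the bracket in front of it
- tweezers: loose steel tweezers, about 66 g, 150 mm long, lying on edge in the stand 45 mm above the bench, heel at -x, tips at +x; axes like the stand's, origin on the underside between the grip pads. Arms 16 mm high. A steel cross bar on the right arm, 36 mm in front of the pads' middle, passes over the left arm (z = 16 to 25 mm).
- grip (a point): middle between the two ribbed grip pads, 8 mm above the tweezers' underside. Each pad is 30 mm long and 16 mm high. Over the outsides of the pads the tweezers measure about 46 mm when open; that width shrinks by 16 mm per 0.1 rad of jaw_left. The spring pushes each pad with about 3 N when open and 9 N at 0.15 rad.
- jaw_left (a joint): angle in rad by which each arm (coupled, both alike) has closed about its pin in the heel, 80 mm behind the pads' middle: 0 = sprung fully open, tip gap about 50 mm; 0.172 = tips almost shut. The tip gap shrinks by 28 mm per 0.1 rad.
- rider (a joint): where the black rider (9 x 7 x 8 mm, nose pointing to the heel, white line on top) is clamped on the cross bar: the distance in m that the pointer must travel along the bar, from fully open, to come in line with the rider's nose. The pointer travels 21 mm per 0.1 rad of jaw_left. The rider cannot be shifted.
- pointer (a point): tip of the thin dark upright pointer on top of the left (+y) arm, 28 mm in front of the pad middle
- rider_nose (a point): tip of the rider's nose; its y axis runs along the cross bar. In line = pointer and nose at the same y along the bar
- glass_dish: bystander: open glass dish, 78 mm across, 15 mm high; origin under its middle
- cork: bystander: the cork that stands on the bench itself (another is in the tray), 27 mm across, 26 mm high; origin under its middle
- dropper_bottle: bystander: brown dropper bottle, 33 mm across, 79 mm high; origin under its middle

How it is judged:
By the outcome, as a careful person would: the job done as asked, in the order asked, and still so for the second after the job is handed in, while the arm keeps its last pose, push and grip.
It also fails if it takes over 45 s, if anything falls off the work surface, if the arm or the gripper's body presses on something with over 40 N, if the wrist force passes 120 N, or if a joint passes its speed limit or range.

ROBOT

A 6-joint arm with a two-finger parallel gripper is mounted at the origin on a cart in front of the work surface, level with it; the furniture and walls round the work are solid. World frame = base frame: x ahead of the robot, y to its left, z up, the work surface at z = 0. Lengths are in mm, angles in rad, forces in N, time in s.
With the tool pointing down it reaches from about 350 to 975 mm from the base axis. Payload 7.1 kg.
Tool frame: the origin (TCP) lies on the front face of the gripper's body, between the roots of the fingers; the fingertips stand 80 mm ahead of it and the grasp point (between the pads) lies 61 mm ahead of it (env.tips_ahead is the distance from the TCP to the fingertips, in mm); z points along the fingers, y is the direction in which the jaws open and shut (so a half turn about z gives the same grasp; the last joint's range is limited). The gripper opens to 88 mm and grips with 3 to 60 N. Pads are 20 mm wide; open, the fingers measure 115 mm over their backs; the gripper's body (75 mm by 178 mm) begins 61 mm behind the grasp point.
Start: joints at [-1.309, 0.423, 1.63, -0, 1.089, -0.019], TCP at [173.221, -600.5, 302.675] pointing down, gripper open.
Joint ranges: [-3, 3], [-0.9, 2.11], [0.09, 2.58], [-1.31, 4.45], [0.11, 2.69], [-2.54, 2.54]. Speed limits (rad/s): [2.39, 2.39, 3.01, 3.14, 3.14, 3.14].

INTERFACE

Orientations are given as a unit quaternion [x, y, z, w].
In Python, from station import env, set_gripper, viewer, workorder gives the robot as it stands. Calls block until the motion is done:
- env.reach(position, orientation): joint-space move of the TCP to a pose.
- env.move_l(position, rot=None, rate=150, f_stop=None): straight line of the TCP; rot=None keeps the orientation; rate is the mean speed in mm/s. With f_stop (N) it stops when the force on the tool has changed by that much, and returns True; else False.
- env.move_joints(angles): joint-space move.
- set_gripper(opening): finger opening in mm; the grip force is fixed at half the most; returns when the fingers have stopped.
- env.hold(seconds).
- env.ik(position, orientation): joint angles nearest the present ones, or None.
- env.read_state(): the state.
- viewer.camera(name): name is "scene" or "side" or "wrist"; returns the picture (384x512x3 uint8, blue, green, red); there is no depth.
- viewer.camera_params(name): a dict with "fx", "fy", "cx", "cy" (pixels), "dist" ([k1, k2, p1, p2, k3] as OpenCV has them; the pictures are not rectified), "pose" (4x4, takes a point from camera to world coordinates); the wrist camera has in their place "tool_from_camera" (4x4, takes a point from camera to tool coordinates, whose origin is the TCP and whose axes are the flange's). Camera axes: x right, y up, looking along -z (the intrinsics and any distortion apply to the point x, -y, -z); pixel columns grow to the right and rows downward; lengths in mm; the calibration is good to about 2 mm. A picture is of the moment at which its call begins: read the wrist's pose just before it. camera_params takes no time and is no camera call.
A pose or a line that the arm cannot do raises env.IKError and nothing moves.
- workorder.sign_off(): hands the job in, once; it reports no verdict.
The state is a dict: "time_s": time; "qpos": joint angles; "dq": joint speeds; "tau": joint torques, N m; "tool_pos": TCP position; "orientation": TCP orientation; "force": force on the tool from outside, world axes, zero at the start; "wrist_torque": the same for the moment, N m; "width": finger opening in mm.
Only numpy, scipy, OpenCV 4.12 (cv2) and the standard library are available. Lean on these libraries where they do the work, as an engineer would, in place of code of your own. Each camera call takes 0.05 s, during which the arm holds its last target.

## Working session

There is one attempt and no reset: what is moved stays moved. The work goes in short steps, each a Python script; the robot and the scene stay as the last script left them, time stands still between calls to the robot, and variables do not carry over. Pictures are saved under pics/ and viewed, and the job is handed in when it is done.

```bash
ls; mkdir -p pics
python3 - <<'E'
from station import env, set_gripper, viewer, workorder
import cv2
s=env.read_state(); print({k:s[k] for k in("time_s","tool_pos","orientation","width")})
for n in("scene","side","wrist"):
    cv2.imwrite(f"pics/a_{n}.png",viewer.camera(n)); print(n,viewer.camera_params(n))
E
```

```text
pics
{'time_s': 0.0, 'tool_pos': array([ 173.11672804, -600.08994489,  301.93416419]), 'orientation': array([ 9.90160479e-01,  1.39934502e-01, -9.03410093e-05, -7.43130850e-04]), 'width': 87.73216302045043}
scene {'fx': 365.4411026890421, 'fy': 365.4411026890421, 'cx': 258.6870906454667, 'cy': 184.59918775689178, 'dist': array([-0.0918575,  0.       ,  0.       ,  0.       ,  0.       ]), 'pose': array([[-8.66297468e-01,  2.93272055e-01, -4.04376307e-01,
         2.27956997e+02],
       [-4.98993195e-01, -5.45522040e-01,  6.73358371e-01,
         3.82316285e+02],
       [-2.31189947e-02,  7.85109678e-01,  6.18925122e-01,
         6.21356266e+02],
       [ 0.00000000e+00,  0.00000000e+00,  0.00000000e+00,
         1.00000000e+00]])}
side {'fx': 372.94651501138895, 'fy': 372.94651501138895, 'cx': 252.69311753823433, 'cy': 199.65098732340192, 'dist': array([0.03229967, 0.        , 0.        , 0.        , 0.        ]), 'pose': array([[-9.98397968e-01,  3.85276178e-02, -4.14381521e-02,
         5.43144426e+02],
       [-5.62105073e-02, -5.91608170e-01,  8.04263733e-01,
         4.91036670e+02],
       [ 6.47121636e-03,  8.05304536e-01,  5.92826052e-01,
         6.05857344e+02],
       [ 0.00000000e+00,  0.00000000e+00,  0.00000000e+00,
         1.00000000e+00]])}
wrist {'fx': 342.7680947540172, 'fy': 342.7680947540172, 'cx': 249.1996923362024, 'cy': 189.84789815737983, 'dist': array([-0.06868031,  0.        ,  0.        ,  0.        ,  0.        ]), 'tool_from_camera': array([[ 2.85377599e-04,  9.69940930e-01,  2.43340319e-01,
         6.54469135e+01],
       [ 9.99999948e-01, -2.39700809e-04, -2.17316875e-04,
         1.41812952e-01],
       [-1.52455660e-04,  2.43340369e-01, -9.69940948e-01,
        -8.08760170e+01],
       [ 0.00000000e+00,  0.00000000e+00,  0.00000000e+00,
         1.00000000e+00]])}
```

View pics/a_scene.png

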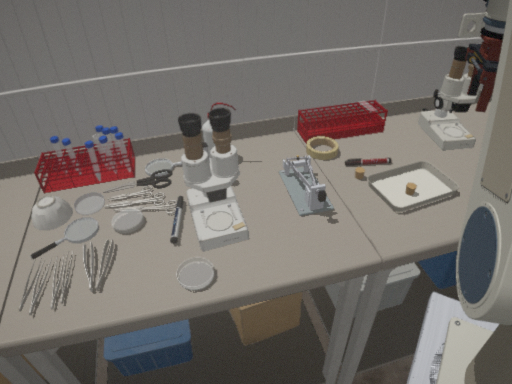

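View pics/a_side.png

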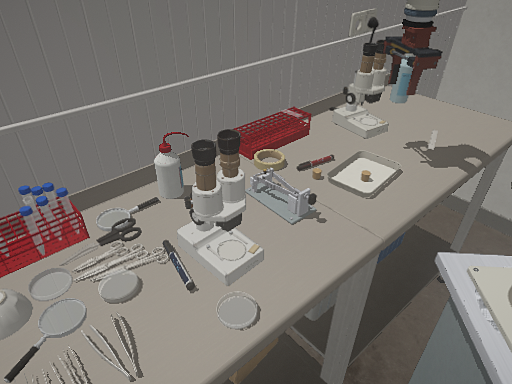

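View pics/a_wrist.png

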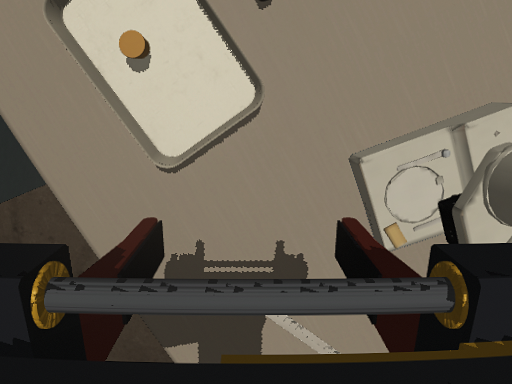

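The stand is at about (305,187) in the scene view and (282,195) in the side view, with the black knob at (321,197) and (311,199). Next I'll write helpers and enlarge these areas.

```bash
cat > h.py <<'E'
import numpy as np, cv2
from scipy.spatial.transform import Rotation as R
from station import env, set_gripper, viewer, workorder
F=np.diag([1.,-1,-1])
def pose(n,st=None):
    p=viewer.camera_params(n)
    if n!="wrist": return p,p["pose"]
    st=st or env.read_state()
    T=np.eye(4);T[:3,:3]=R.from_quat(st["orientation"]).as_matrix();T[:3,3]=st["tool_pos"]
    return p,T@p["tool_from_camera"]
def K(p): return np.array([[p["fx"],0,p["cx"]],[0,p["fy"],p["cy"]],[0,0,1]])
def ray(n,uv,st=None):
    p,T=pose(n,st)
    q=cv2.undistortPoints(np.array([[uv]],float),K(p),p["dist"])[0,0]
    d=T[:3,:3]@np.array([q[0],-q[1],-1]); return T[:3,3],d/np.linalg.norm(d)
def onz(n,uv,z,st=None):
    o,d=ray(n,uv,st); return o+d*(z-o[2])/d[2]
def tri(rs):
    A=sum(np.eye(3)-np.outer(d,d) for o,d in rs);b=sum((np.eye(3)-np.outer(d,d))@o for o,d in rs)
    x=np.linalg.solve(A,b); return x,[np.linalg.norm(np.cross(x-o,d)) for o,d in rs]
def proj(n,P,st=None):
    p,T=pose(n,st); Ti=np.linalg.inv(T)
    c=(np.atleast_2d(P)@Ti[:3,:3].T+Ti[:3,3])@F
    return cv2.projectPoints(c,np.zeros(3),np.zeros(3),K(p),p["dist"])[0][:,0]
def crop(img,u0,v0,u1,v1,s,f): cv2.imwrite(f,cv2.resize(img[v0:v1,u0:u1],None,fx=s,fy=s,interpolation=cv2.INTER_CUBIC))
E
python3 - <<'E'
from h import *
crop(cv2.imread("pics/a_scene.png"),265,145,345,225,7,"pics/b1.png")
crop(cv2.imread("pics/a_side.png"),235,155,335,230,7,"pics/b2.png")
print(onz("scene",(321,197),69.5),onz("side",(311,199),69.5),tri([ray("scene",(321,197)),ray("side",(311,199))]))
E
```

```text
[ 437.1704915  -246.44362681   69.5       ] [ 439.16130635 -248.50973163   69.5       ] (array([ 438.58797536, -250.57386192,   66.97759192]), [np.float64(0.8570148618961647), np.float64(0.8570148618961159)])
```

View pics/b1.png

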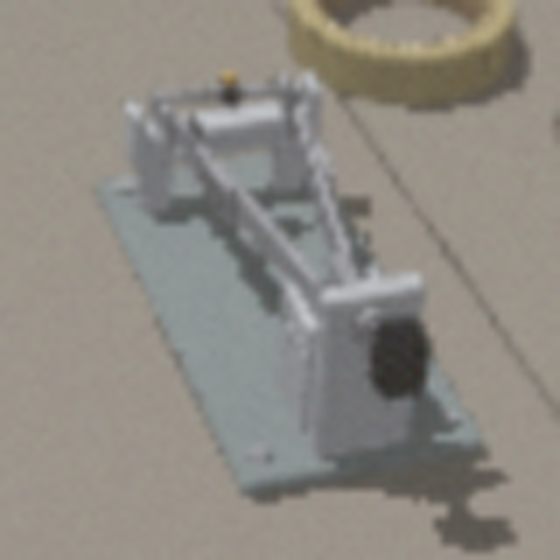

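View pics/b2.png

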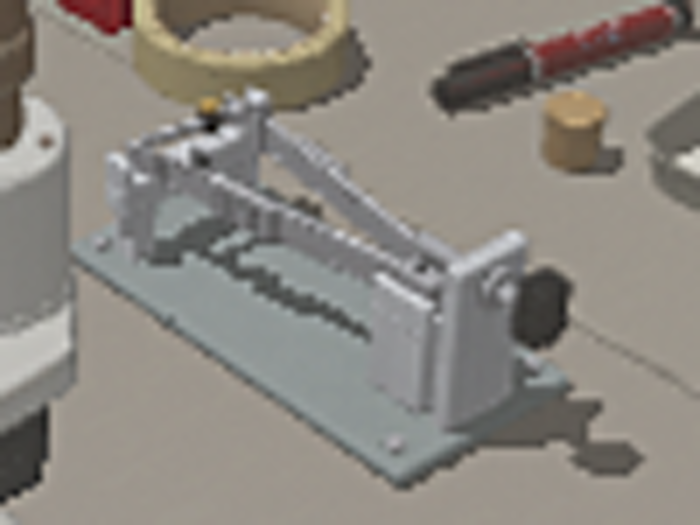

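Run:
```python
from h import *
b1=lambda u,v:(u/7+265-.43,v/7+145-.43); b2=lambda u,v:(u/7+235-.43,v/7+155-.43)
k,e=tri([ray("scene",b1(400,358)),ray("side",b2(543,307))]);print("knob",k,e)
A=onz("scene",b1(248,485),8);B=onz("scene",b1(485,440),8);C=onz("scene",b1(100,187),8)
A2=onz("side",b2(400,480),8);B2=onz("side",b2(570,378),8);C2=onz("side",b2(72,245),8)
for P in((A,B,C),(A2,B2,C2)):
    print(*P,[np.linalg.norm(P[0]-P[1]),np.linalg.norm(P[0]-P[2])]); d=P[2]-P[0];print(np.degrees(np.arctan2(d[1],d[0])))
print("nose",tri([ray("scene",b1(230,90)),ray("side",b2(208,115))]))
```

```text
knob [ 436.61630973 -248.98599172   71.36558737] [np.float64(0.3008913098871392), np.float64(0.3008913098871309)]
[ 481.31711295 -232.48028355    8.        ] [ 416.64300807 -294.16636296    8.        ] [ 608.70820199 -365.00366442    8.        ] [np.float64(89.37512089540236), np.float64(183.82311073748966)]
-46.13122001860102
[ 482.32609837 -227.76792605    8.        ] [ 417.11436731 -291.4631082     8.        ] [ 609.56652066 -366.26972967    8.        ] [np.float64(91.15726025212247), np.float64(188.07677865454065)]
-47.42657634633786
nose (array([ 556.6879722 , -372.0089569 ,   67.79114534]), [np.float64(0.06048379683431454), np.float64(0.06048379683438466)])
```

Run:
```python
from h import *
for nm,uv in dict(base_l=(202,247),base_r=(247,238),base_rb=(232,190),back=(190,195),tape=(322,150),rack_l=(302,135),rack_r=(385,132),scope2=(445,147),cork=(360,175)).items(): print(nm,onz("scene",uv,0)[:2])
print("eyeR",tri([ray("scene",(221,120)),ray("side",(229,140))]),"eyeL",tri([ray("scene",(190,125)),ray("side",(204,152))]))
# candidate poses
a=np.radians(-46.8)
for s in(1,-1):
    x=np.array([np.cos(a),np.sin(a),0])*s; z=np.array([0,0,-1.]); y=np.cross(z,x)
    q=R.from_matrix(np.c_[x,y,z]).as_quat()
    for P in([520,-337,330],[437,-249,131],[421,-233,131],[527,-345,114],[527,-345,214]): 
        j=env.ik(P,q); print(s,P,None if j is None else np.round(j,2))
```

```text
base_l [633.13575602 -33.51703021]
base_r [ 557.80708316 -107.11481037]
base_rb [ 685.77465916 -239.02862609]
back [ 773.60626071 -167.53019837]
tape [ 547.06761125 -537.75527108]
rack_l [ 639.92458017 -591.66113509]
rack_r [ 402.18870792 -742.4369565 ]
scope2 [ 207.33816157 -742.59106002]
cork [ 402.89200412 -467.73336878]
eyeR (array([ 620.45274906, -134.31522581,  279.83077783]), [np.float64(1.3753807227403072), np.float64(1.3753807227402386)]) eyeL (array([659.99650897, -86.37954042, 280.87673687]), [np.float64(0.0813372053326919), np.float64(0.08133720533260323)])
1 [520, -337, 330] [-0.59  0.39  1.62 -0.    1.14  1.79]
1 [437, -249, 131] [-0.54  0.53  1.99 -0.    0.62  1.85]
1 [421, -233, 131] [-0.53  0.51  2.04 -0.    0.6   1.86]
1 [527, -345, 114] [-0.6   0.68  1.71 -0.    0.75  1.79]
1 [527, -345, 214] [-0.6   0.54  1.68 -0.    0.93  1.79]
-1 [520, -337, 330] [-0.59  0.39  1.62 -0.    1.14 -1.35]
-1 [437, -249, 131] [-0.54  0.53  1.99 -0.    0.62 -1.3 ]
-1 [421, -233, 131] [-0.53  0.51  2.04 -0.    0.6  -1.28]
-1 [527, -345, 114] [-0.6   0.68  1.71 -0.    0.75 -1.35]
-1 [527, -345, 214] [-0.6   0.54  1.68 -0.    0.93 -1.35]
```

```bash
cat >> h.py <<'E'
def quat(a):
    x=np.array([np.cos(a),np.sin(a),0]); z=np.array([0,0,-1.])
    return R.from_matrix(np.c_[x,np.cross(z,x),z]).as_quat()
E
python3 - <<'E'
from h import *
q=quat(np.radians(-46.8))
env.reach([480,-295,290],q)
s=env.read_state(); im=viewer.camera("wrist"); np.save("s1.npy",s,allow_pickle=True)
cv2.imwrite("pics/c.png",im); print(s["time_s"],s["tool_pos"],s["force"])
E
```

```text
1.7583 [ 479.82195857 -295.47168111  290.03949048] [0.07489942 0.53730981 0.01476272]
```

View pics/c.png

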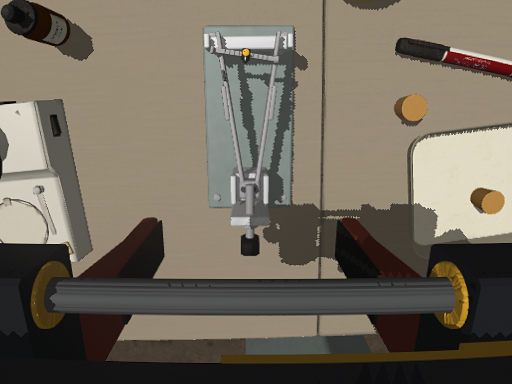

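The view is clear: knob at (250,245), plate corners near (205,27), (294,27), (292,207) and (208,207), rider at (246,54) and dropper bottle at (35,25). I'll zoom in to measure it.

Run:
```python
from h import *
im=cv2.imread("pics/c.png"); crop(im,195,15,305,100,7,"pics/c1.png"); crop(im,195,160,305,260,6,"pics/c2.png")
```

```text
(no output)
```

View pics/c1.png

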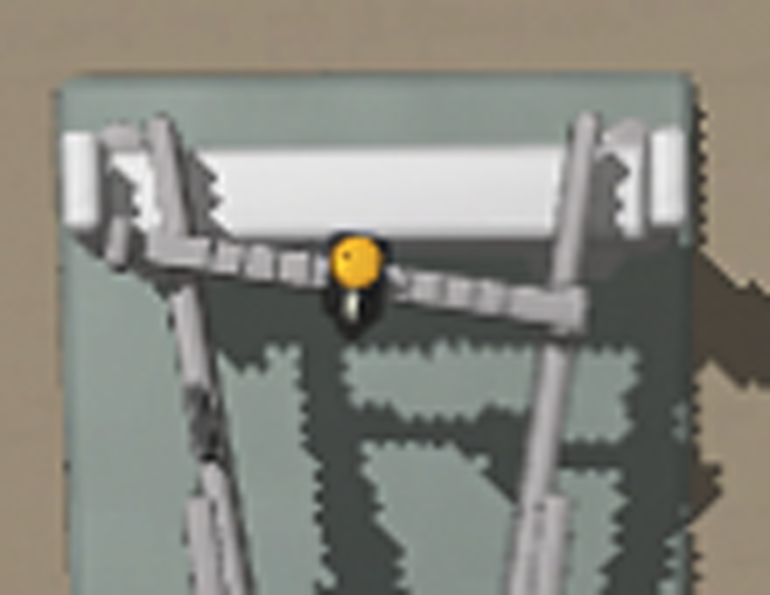

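View pics/c2.png

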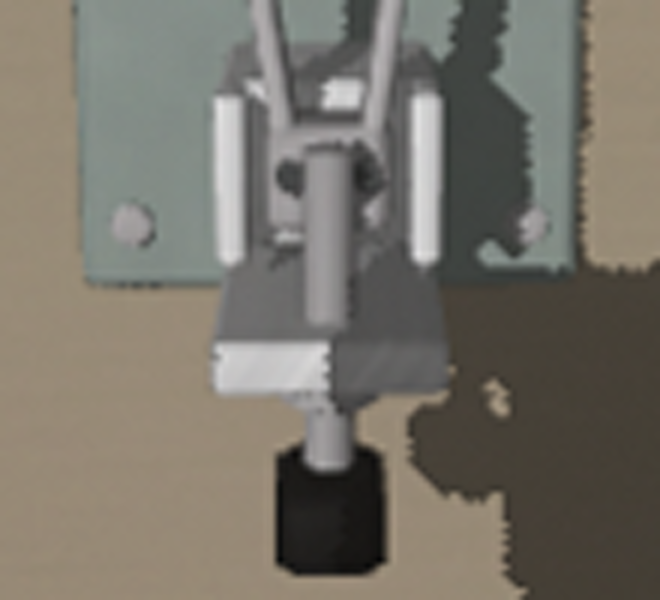

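Run:
```python
from h import *
s=np.load("s1.npy",allow_pickle=True).item()
c1=lambda u,v:(u/7+195-.43,v/7+15-.43); c2=lambda u,v:(u/6+195-.42,v/6+160-.42)
w=lambda uv,z:onz("wrist",uv,z,s)
kf,kb=w(c2(331,470),82.5),w(c2(331,575),82.5); kl,kr=w(c2(276,522),82.5),w(c2(386,522),82.5)
k=(kf+kb)/2; print("knob",k,"len",np.linalg.norm(kf-kb),"w",np.linalg.norm(kl-kr),(kl+kr)/2)
P=[w(c1(60,80),8),w(c1(690,78),8),w(c2(575,270),8),w(c2(85,277),8)]
for i in range(4):
    d=P[i]-P[(i+1)%4]; print(P[i],np.linalg.norm(d),np.degrees(np.arctan2(d[1],d[0])))
# rest bar, z guess 45: edges; heel post; heel
r=[w(c1(215,150),45),w(c1(215,235),45)]
c=np.mean(P,0); print("plate c",c)
fm=(P[0]+P[1])/2; bm=(P[2]+P[3])/2
mid=(w(c2(230,180),62)+w(c2(425,180),62))/2
d=fm-bm; a1=np.arctan2(d[1],d[0]); d=fm-k; a2=np.arctan2(d[1],d[0]); print("yaw",np.degrees([a1,a2]))
for z in(50,60,65): 
  L,Rr=w(c1(80,180),z),w(c1(668,180),z); m=(L+Rr)/2; d=m-k; print("rest posts mid",z,m,np.hypot(*d[:2]),np.degrees(np.arctan2(d[1],d[0])),np.linalg.norm(L-Rr))
for n,uv,z in(("bottle",(22,10),79),("nose",c1(352,338),66),("ptr",c1(205,450),70),("tipL",c1(158,120),61),("tipR",c1(587,120),61)): print(n,w(uv,z))
p=k+132*np.array([np.cos(a2),np.sin(a2),0]);print("origin",p)
```

```text
knob [ 438.16695322 -252.87310392   82.5       ] len 17.14081832784082 w 16.62687311929244 [ 438.26560826 -252.97802568   82.5       ]
[ 609.96030869 -368.32988628    8.        ] 89.11287883595043 43.38310959219922
[ 545.19510118 -429.5391427     8.        ] 184.3160618258354 -46.14646298070364
[ 417.49774813 -296.62640189    8.        ] 90.26876560978913 -135.92166193307182
[ 482.34586813 -233.83172554    8.        ] 185.40550338050562 133.49561801953485
plate c [ 513.74975653 -332.0817891     8.        ]
yaw [-46.32594981 -46.33458115]
rest posts mid 50 [ 563.24578337 -383.68059524   50.        ] 180.98429085742453 -46.282496406547885 74.05499993955476
rest posts mid 60 [ 562.03748391 -382.44483726   60.        ] 179.2560806634517 -46.28865550221252 71.74745593407475
rest posts mid 65 [ 561.43333418 -381.82695827   65.        ] 178.39197635452553 -46.29177980068819 70.59368393133468
bottle [ 712.94777307 -273.94088614   79.        ]
nose [ 550.71313466 -366.52789316   66.        ]
ptr [ 554.45289064 -344.67583873   70.        ]
tipL [ 585.67968187 -369.43225933   61.        ]
tipR [ 547.82577184 -404.98821026   61.        ]
origin [ 529.30581662 -348.35979187   82.5       ]
```

Run:
```python
from h import *
q=quat(np.radians(-46.3)); ax=np.array([.691,-.723,0])
g=np.array([437.,-250.5,69.5])-2*ax
env.reach([g[0],g[1],69.5+61+60],q)
env.move_l(g+[0,0,61],rate=120)
s=env.read_state(); im=viewer.camera("wrist"); np.save("s2.npy",s,allow_pickle=True)
cv2.imwrite("pics/d.png",im); print(s["time_s"],s["tool_pos"],s["force"])
crop(im,150,130,350,290,4,"pics/d1.png")
```

```text
3.0 [ 436.4276745  -249.64687812  131.2121213 ] [0.43728024 1.26494906 0.37375369]
```

View pics/d1.png

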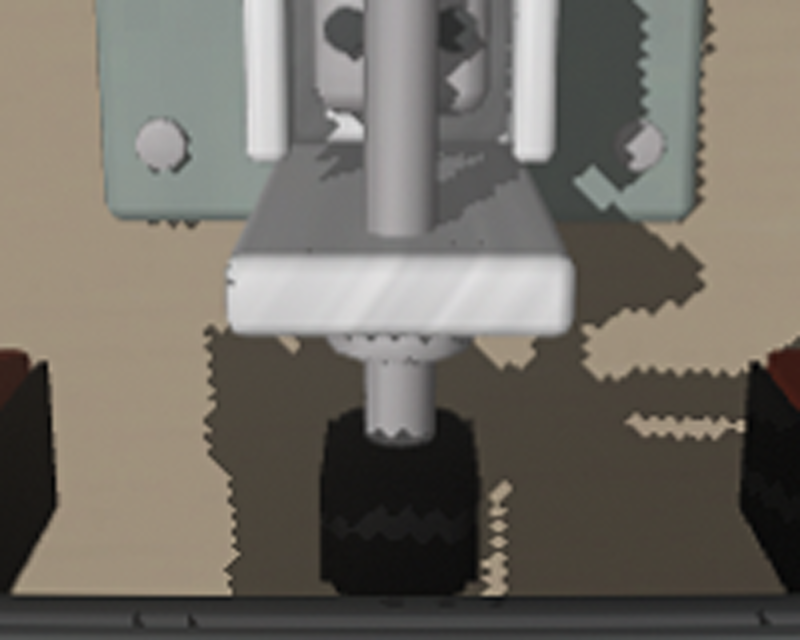

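Run:
```python
from h import *
s=np.load("s2.npy",allow_pickle=True).item()
M=R.from_quat(s["orientation"]).as_matrix()
for u,v,z in((400,520,82.5),(400,590,82.5),(320,560,82.5),(480,560,82.5),(400,332,90),(400,415,56.5)):
    p=onz("wrist",(u/4+150-.4,v/4+130-.4),z,s); print(v,z,M.T@(p-s["tool_pos"]))
```

```text
520 82.5 [ 3.80602298  0.85723146 48.71759379]
590 82.5 [-4.19597768  0.86205377 48.70545741]
560 82.5 [-0.74845102 -7.45451611 48.71417117]
560 82.5 [-0.73861817  9.1739727  48.70721628]
332 90 [26.54436057  0.8373417  41.25207363]
415 56.5 [ 5.20511339  0.87891013 74.71973849]
```

Run:
```python
from h import *
ax=np.array([.691,-.723,0])
set_gripper(0); s0=env.read_state(); print(s0["width"],s0["force"],s0["tool_pos"])
r=env.move_l(s0["tool_pos"]-24*ax,rate=25,f_stop=16)
s=env.read_state(); print(r,s["time_s"],s["width"],s["force"]-s0["force"],(s["tool_pos"]-s0["tool_pos"])@ax)
cv2.imwrite("pics/e.png",viewer.camera("wrist"))
```

```text
15.960707918561415 [ 0.35329867  0.6426727  -0.35674728] [ 435.628561   -248.99889796  130.47713736]
False 5.2583 15.770158208300693 [ 4.57025156 -7.79063547 -7.39019621] -22.323900492356856
```

View pics/e.png

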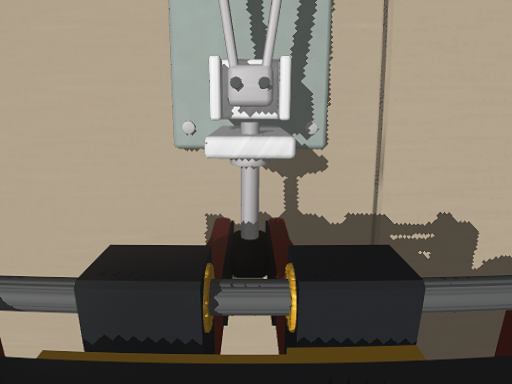

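The bolt has cleared the heel: its end is at the bracket at (250,127) and both heel pins are visible. I'll pull a little further to confirm the stop, then release.

Run:
```python
from h import *
ax=np.array([.691,-.723,0])
s0=env.read_state()
r=env.move_l(s0["tool_pos"]-4*ax,rate=20,f_stop=10)
s=env.read_state(); print(r,s["force"]@ax,s["force"],(s["tool_pos"]-s0["tool_pos"])@ax)
set_gripper(60)
s=env.read_state(); p=s["tool_pos"]; print(p,s["force"],s["time_s"])
env.move_l([p[0],p[1],215],rate=150)
q=quat(np.radians(-46.3))
o=np.array([527.5,-345.5,0])
env.reach([o[0],o[1],215],q)
s=env.read_state(); im=viewer.camera("wrist"); np.save("s3.npy",s,allow_pickle=True)
cv2.imwrite("pics/f.png",im);print(s["time_s"],s["tool_pos"])
```

```text
True 2.993024887476111 [ 1.12205398 -3.06733829 -1.60004308] -0.55333595568696
[ 419.77640424 -232.09607816  130.47958748] [-0.56634043  0.03116767 -0.17865427] 6.35
7.7333 [ 526.04975337 -344.38936629  213.20851501]
```

View pics/f.png

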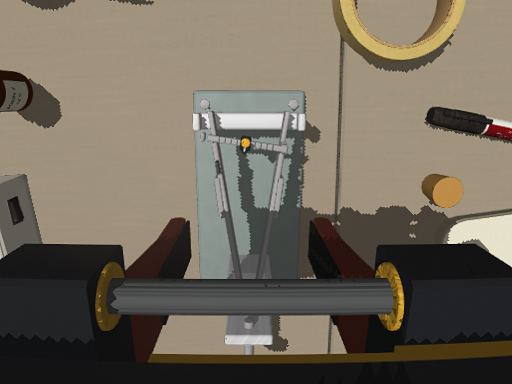

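Run:
```python
from h import *
s=viewer.camera("scene");d=viewer.camera("side")
cv2.imwrite("pics/g_scene.png",s);cv2.imwrite("pics/g_side.png",d)
a=cv2.resize(s[150:230,270:350],None,fx=5,fy=5,interpolation=2);b=cv2.resize(d[160:240,260:340],None,fx=5,fy=5,interpolation=2)
cv2.imwrite("pics/g.png",np.hstack([a,b]))
crop(cv2.imread("pics/f.png"),180,80,310,290,2.8,"pics/f1.png")
```

```text
(no output)
```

View pics/g.png

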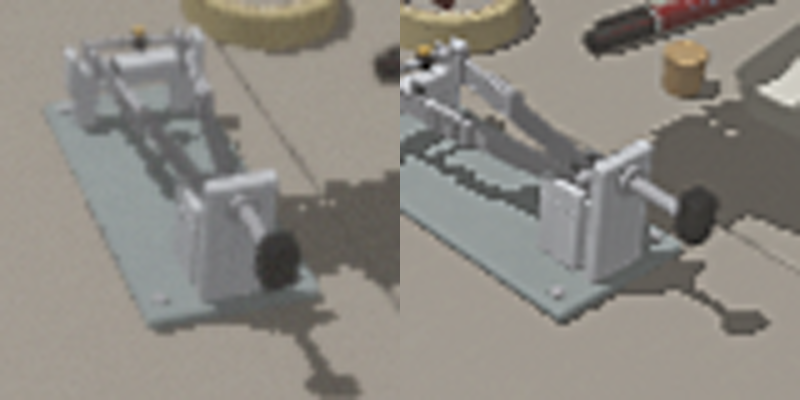

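View pics/f1.png

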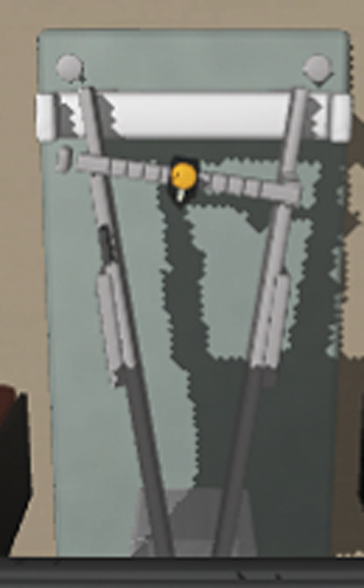

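Run:
```python
from h import *
k,e=tri([ray("scene",(277/5+270-.4,260/5+150-.4)),ray("side",(295/5+260-.4,214/5+160-.4))]);print("knob",k,e)
a=np.radians(-46.3);ax=np.array([np.cos(a),np.sin(a),0])
print("moved",(k-[436.6,-249,71.4])@ax)
s=np.load("s3.npy",allow_pickle=True).item();M=R.from_quat(s["orientation"]).as_matrix()
f=lambda u,v,z:onz("wrist",(u/2.8+180-.3,v/2.8+80-.3),z,s)
pts=dict(Lf=(106,272,61),Lb=(126,368,61),Rf=(282,272,61),Rb=(265,368,61),Lout=(108,318,61),Rout=(283,318,61),rest1=(180,95,52),rest2=(180,135,52),nose=(182,200,66),ptr=(103,230,70),plate1=(40,30,8),plate2=(348,30,8))
for n,p in pts.items():
    w=f(*p); print(n,np.round(w,1),np.round(M.T@(w-s["tool_pos"]),1))
L=(f(*pts["Lf"])+f(*pts["Lb"])+f(*pts["Rf"])+f(*pts["Rb"]))/4
print("pad mid",L)
```

```text
knob [ 422.24632664 -233.75500617   71.06428999] [np.float64(0.05480537813225494), np.float64(0.05480537813221953)]
moved -20.938330137299378
Lf [ 552.6 -341.4   61. ] [ 16.8 -21.3 152.1]
Lb [ 532.  -326.5   61. ] [ -8.2 -16.8 152.2]
Rf [ 521.  -371.6   61. ] [ 16.8  22.3 152.2]
Rb [ 506.5 -350.9   61. ] [ -8.2  18.6 152.3]
Lout [ 544.2 -333.1   61. ] [  5.  -21.1 152.2]
Rout [ 512.5 -363.4   61. ] [  5.   22.9 152.2]
rest1 [ 568.8 -385.    52. ] [ 59.6  -3.  161. ]
rest2 [ 562.1 -377.9   52. ] [ 49.8  -3.  161. ]
nose [ 551.7 -368.    66. ] [ 35.4  -2.3 147.1]
ptr [ 560.6 -350.4   70. ] [ 28.8 -21.  143.1]
plate1 [ 610.3 -369.2    8. ] [ 77.  -43.9 204.9]
plate2 [ 546.1 -430.5    8. ] [ 77.   44.8 204.9]
pad mid [ 528.00859259 -347.62542077   61.        ]
```

Pad middle is at (528,-347.5), from the two pads at (221,192) and (277,192). By vision the knob moved about 21 mm, and by the tool about 22.8 mm. Now I'll descend and take hold lightly.

Run:
```python
from h import *
s3=np.load("s3.npy",allow_pickle=True).item();M=R.from_quat(s3["orientation"]).as_matrix()
t=s3["tool_pos"]+M@np.array([3.5,.7,0]); 
set_gripper(74)
env.move_l([t[0],t[1],160],rate=120)
r=env.move_l([t[0],t[1],114],rate=80,f_stop=12)
s=env.read_state();print(r,t,s["tool_pos"],s["force"],s["time_s"])
im=viewer.camera("wrist");cv2.imwrite("pics/h.png",im)
```

```text
False [ 527.96095996 -347.40384811  213.19477706] [ 528.02418099 -347.43886109  113.83260007] [ 0.10179531 -0.66704989 -0.67196451] 9.6667
```

View pics/h.png

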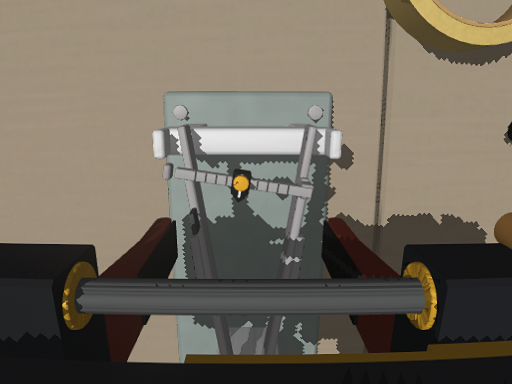

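Run:
```python
from h import *
crop(cv2.imread("pics/h.png"),150,150,350,290,4,"pics/h1.png")
```

```text
(no output)
```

View pics/h1.png

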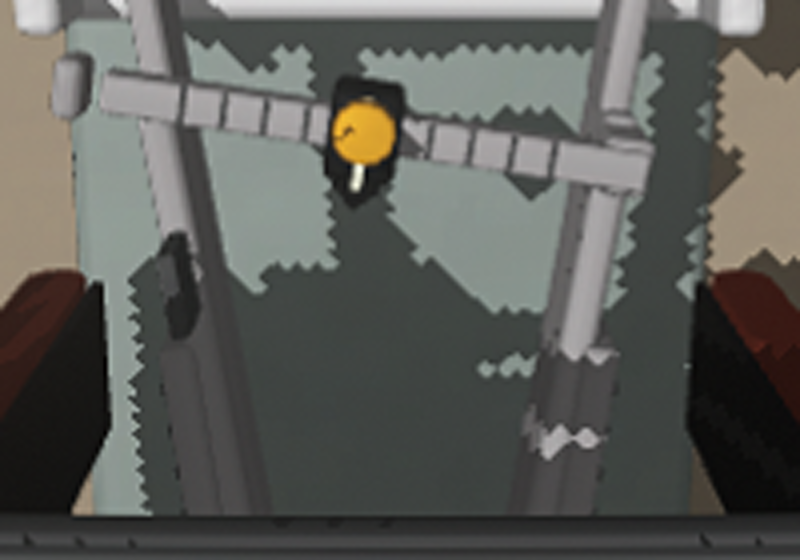

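Run:
```python
from h import *
s=env.read_state();M=R.from_quat(s["orientation"]).as_matrix()
for n,u,v,z in(("Lf",165,350,61),("Rf",615,358,61),("bar L",100,72,70),("barR",655,150,70),("nose",352,205,66),("rest back",350,18,54),("ptr top",178,240,70)):
    print(n,np.round(M.T@(onz("wrist",(u/4+150-.4,v/4+150-.4),z,s)-s["tool_pos"]),1))
t=s["tool_pos"]+M@np.array([-2,0,0]); env.move_l(t,rate=60)
set_gripper(42)
s2=env.read_state();print(s2["width"],s2["force"],s2["tool_pos"],s2["time_s"])
crop(viewer.camera("wrist"),150,130,350,290,4,"pics/i1.png")
```

```text
Lf [ 11.9 -23.8  53.2]
Rf [11.  23.4 53.2]
bar L [ 43.1 -27.   44.2]
barR [35.6 24.8 44.2]
nose [29.1 -3.9 48.2]
rest back [45.8 -4.3 60.2]
ptr top [ 26.8 -20.4  44.2]
42.055091316212554 [-0.58771749 -0.57069244  1.03605707] [ 526.84724632 -346.1824579   114.26312983] 10.6417
```

View pics/i1.png

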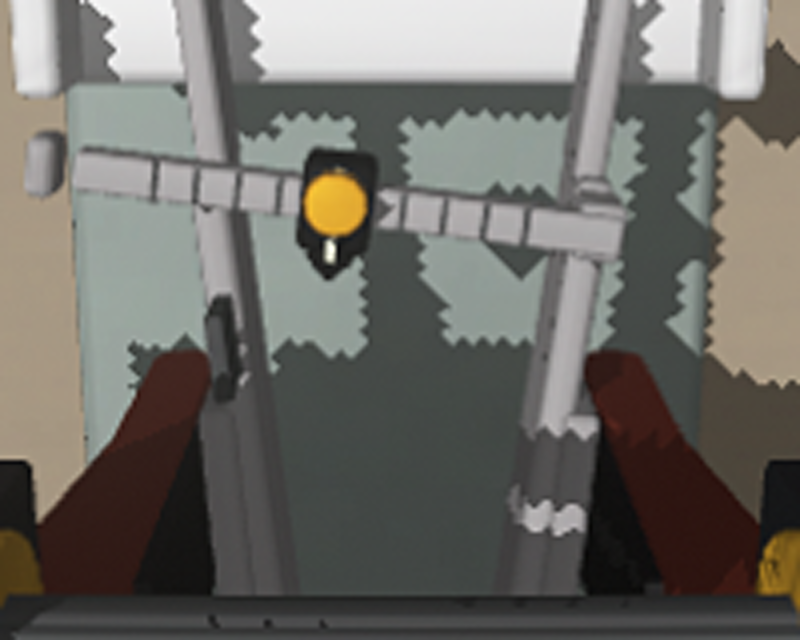

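The fingers hold both pads and the arms have closed slightly. Lifting now.

Run:
```python
from h import *
set_gripper(39)
s=env.read_state();p=s["tool_pos"]
env.move_l([p[0],p[1],p[2]+30],rate=50)
print(env.read_state()["force"])
env.move_l([p[0],p[1],p[2]+105],rate=80)
s2=env.read_state();print(s2["width"],s2["force"],s2["tool_pos"],s2["time_s"])
crop(viewer.camera("wrist"),130,130,350,290,3.6,"pics/j1.png")
cv2.imwrite("pics/j2.png",viewer.camera("side"))
```

```text
[-0.58085868 -0.31339965 -0.45798044]
39.45798080370748 [-0.21294563  0.05331961 -0.4198862 ] [ 526.47450893 -345.95387941  218.65332408] 12.8167
```

View pics/j1.png

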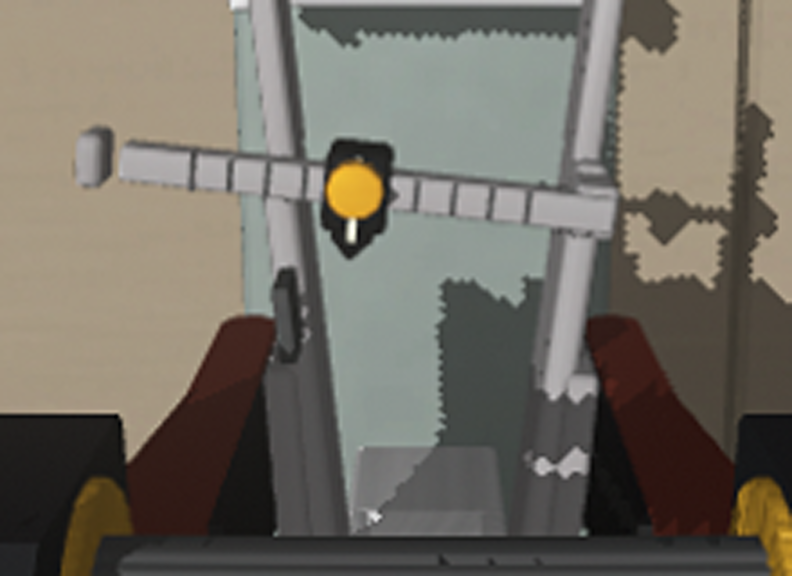

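View pics/j2.png

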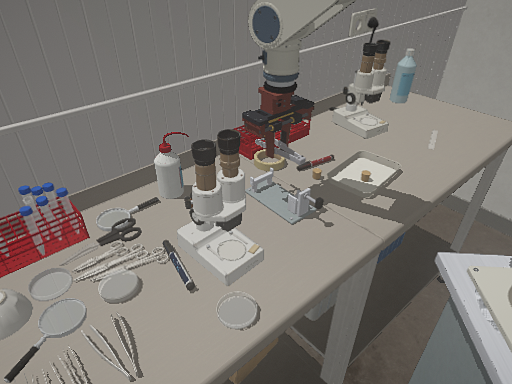

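Run:
```python
from h import *
set_gripper(35.8); env.hold(.3)
s=env.read_state();im=viewer.camera("wrist");np.save("s4.npy",s,allow_pickle=True);cv2.imwrite("pics/k.png",im)
print(s["width"],s["time_s"],s["force"])
crop(im,170,150,310,255,5.6,"pics/k1.png")
```

```text
35.90932953505028 13.5083 [ 0.32622271 -0.47628824  0.01711883]
```

View pics/k1.png

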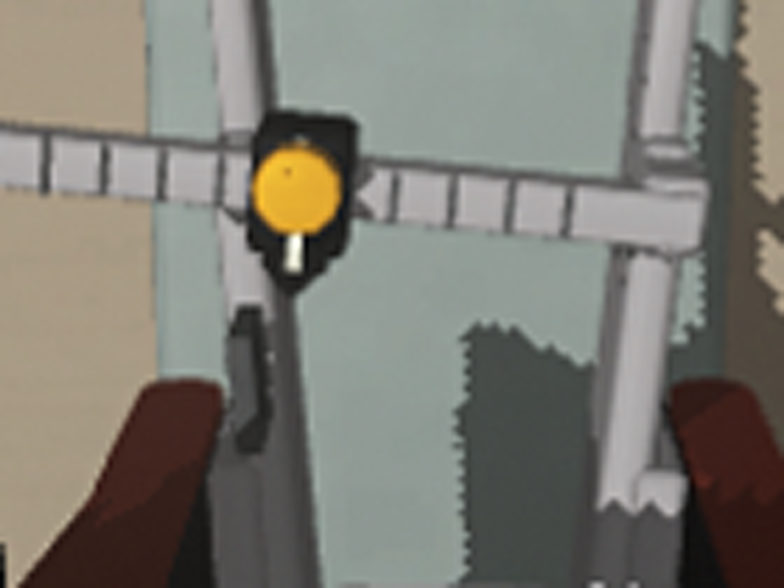

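Run:
```python
from h import *
s=np.load("s4.npy",allow_pickle=True).item();M=R.from_quat(s["orientation"]).as_matrix()
f=lambda x,y,z:((proj("wrist",M@np.array([x,y,z])+s["tool_pos"],s)[0]+.4-[170,150])*5.6).round()
for x in(24,26.5,29):
    print(x,[f(x,-7,53-h) for h in(0,5,10,15,20)])
def back(u,v,z):
    return np.round(M.T@(onz("wrist",(u/5.6+170-.4,v/5.6+150-.4),s["tool_pos"][2]-z,s)-s["tool_pos"]),2)
for z in(44,48,52): print("nose",z,back(291,293,z))
print("bar near arm R end",back(705,190,44),back(0,128,44),back(700,250,44))
for z in (53,43,38):print("ptr up",z,back(250,312,z),"low",back(250,445,z))
```

```text
24 [array([340., 336.]), array([337., 358.]), array([333., 381.]), array([328., 405.]), array([324., 432.])]
26.5 [array([340., 304.]), array([336., 324.]), array([332., 345.]), array([328., 369.]), array([323., 394.])]
29 [array([340., 270.]), array([336., 290.]), array([332., 310.]), array([327., 332.]), array([322., 356.])]
nose 44 [29.9  -9.79 44.  ]
nose 48 [ 28.74 -10.13  48.  ]
nose 52 [ 27.59 -10.47  52.  ]
bar near arm R end [37.07 18.01 44.  ] [ 41.29 -28.96  44.  ] [32.92 17.81 44.  ]
ptr up 53 [ 25.86 -13.57  53.  ] low [ 15.57 -13.83  53.  ]
ptr up 43 [ 28.85 -12.5   43.  ] low [ 19.33 -12.74  43.  ]
ptr up 38 [ 30.35 -11.97  38.  ] low [ 21.21 -12.2   38.  ]
```

Run:
```python
from h import *
set_gripper(33.9); env.hold(.3)
s=env.read_state();im=viewer.camera("wrist");np.save("s5.npy",s,allow_pickle=True);cv2.imwrite("pics/l.png",im)
print(s["width"],s["time_s"],s["force"])
crop(im,190,165,260,245,9,"pics/l1.png");crop(im,170,150,310,255,5.6,"pics/l2.png")
for n in("scene","side"): cv2.imwrite(f"pics/l_{n}.png",viewer.camera(n))
```

```text
33.99729123502326 14.1167 [ 0.54154585 -0.12207341 -0.18989553]
```

View pics/l1.png

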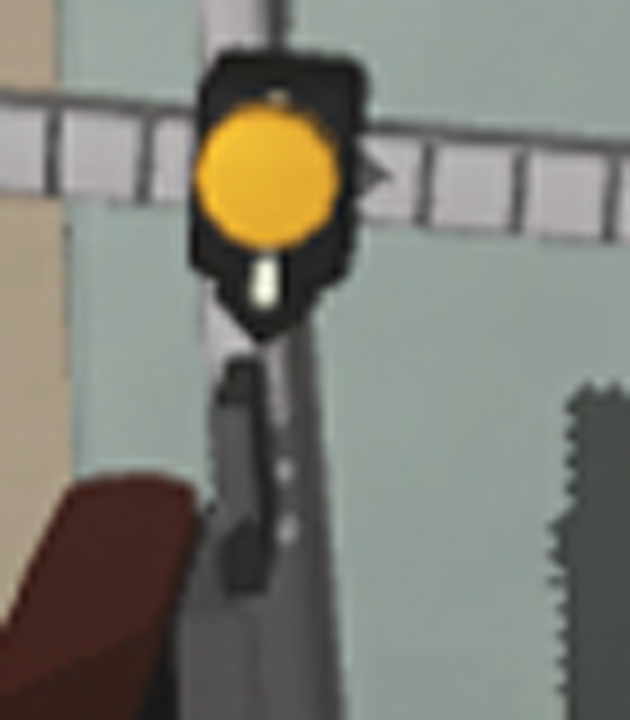

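View pics/l2.png

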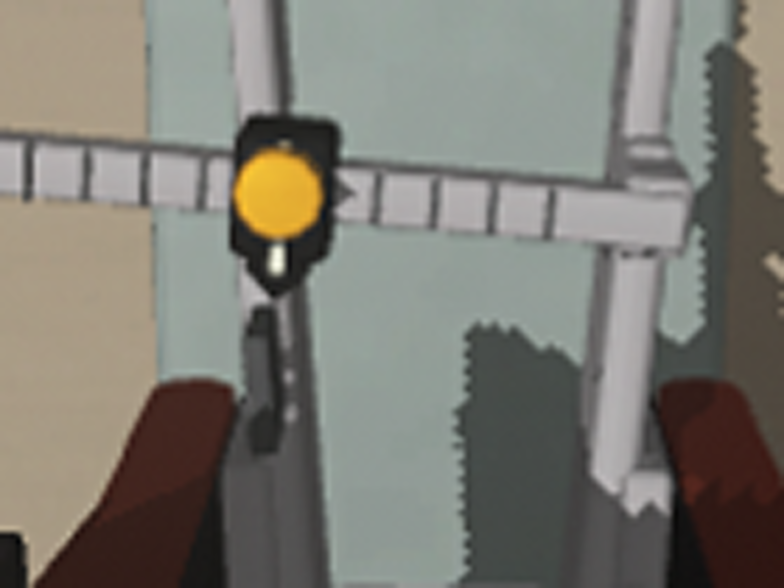

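View pics/l_scene.png

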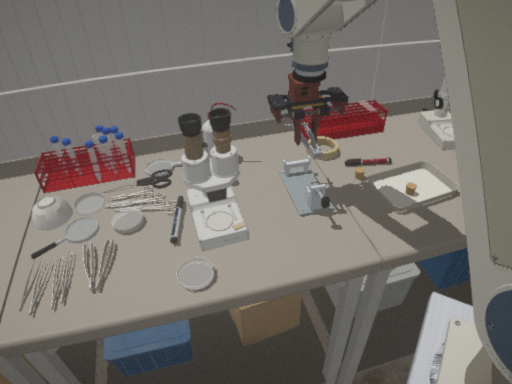

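Run:
```python
from h import *
f=cv2.imread("pics/f.png");h=cv2.imread("pics/h.png");c=cv2.imread("pics/c.png")
cu=lambda im,u,v,w,hh,s:cv2.resize(im[v:v+hh,u:u+w],None,fx=s,fy=s,interpolation=2)
A=cu(c,210,60,25,35,16)[:560,:390];B=cu(f,205,150,25,35,16)[:560,:390]
cv2.imwrite("pics/m1.png",np.hstack([A,B]))
cv2.imwrite("pics/m2.png",cu(h,180,190,45,55,10))
```

```text
(no output)
```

View pics/m1.png

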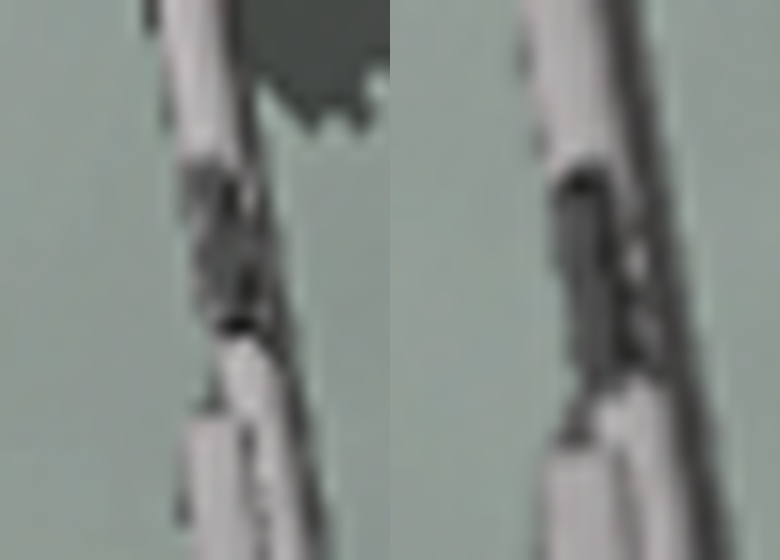

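View pics/m2.png

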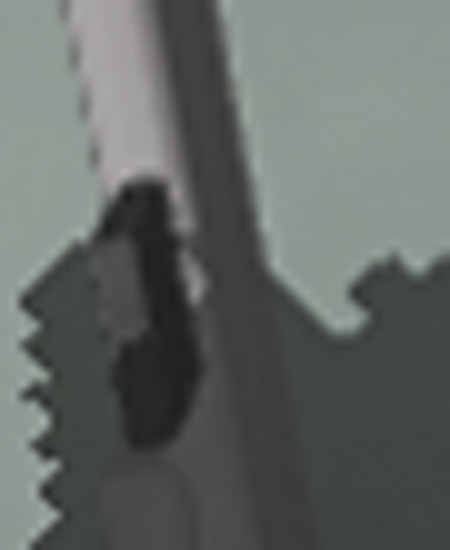

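Run:
```python
from h import *
s1=np.load("s1.npy",allow_pickle=True).item();s3=np.load("s3.npy",allow_pickle=True).item()
sh=dict(s3);sh["tool_pos"]=np.array([528.02,-347.44,113.83])
g=lambda L:tri([ray("wrist",np.array(p)-.45,s) for p,s in zip(L,(s1,s3,sh))])
a=np.radians(-46.3);B=np.array([[np.cos(a),np.sin(a),0],[-np.sin(a),np.cos(a),0],[0,0,1]])
for n,L in(("up",[(223.4,70),(217.2,160.6),(194,208)]),("low",[(225,80.6),(218.1,174.4),(195,234.5)]),("padfront",[(210/16+210,410/16+60),(180/16+205,440/16+150),(194,236)])):
    x,e=g(L);print(n,x,np.round(e,1),B@(x-[527,-346,0]))
```

```text
up [ 561.01572286 -349.89330811   60.82985475] [0.2 0.3 0.2] [26.31559848 21.90243198 60.82985475]
low [ 553.96329245 -344.16821673   66.53642056] [0.3 0.3 0.1] [17.30414538 20.75912142 66.53642056]
padfront [ 552.8262251  -340.00352572   58.66765205] [0.1 0.3 0.2] [13.50763077 22.81437086 58.66765205]
```

Run:
```python
from h import *
s1=np.load("s1.npy",allow_pickle=True).item();s3=np.load("s3.npy",allow_pickle=True).item()
sh=dict(s3);sh["tool_pos"]=np.array([528.02,-347.44,113.83])
a=np.radians(-46.3);B=np.array([[np.cos(a),np.sin(a),0],[-np.sin(a),np.cos(a),0],[0,0,1]])
print("seen up  (223.4,70) (217.2,160.6) (194,208); low (225,80.6) (218.1,174.4) (195,234.5)")
for x,z in((13.5,61),(18,61),(18,67),(22,75),(26.5,61),(26.5,67),(26.5,75),(26.5,80),(26.5,85)):
    w=B.T@np.array([x,21.2,z])+[527,-346,0]
    print(x,z,*[np.round(proj("wrist",w,s)[0]+.45,1) for s in(s1,s3,sh)])
```

```text
seen up  (223.4,70) (217.2,160.6) (194,208); low (225,80.6) (218.1,174.4) (195,234.5)
13.5 61 [224.7  85.4] [218.7 178.5] [196.5 237.8]
18 61 [224.6  80.1] [218.5 172.2] [196.1 227.7]
18 67 [224.   79.6] [217.7 173.9] [193.8 233. ]
22 75 [223.2  73.9] [216.5 170.3] [190.  230.8]
26.5 61 [224.3  69.9] [218.2 160. ] [195.3 208. ]
26.5 67 [223.8  69.2] [217.5 161.4] [192.9 212.6]
26.5 75 [223.1  68.2] [216.3 163.5] [189.5 219.3]
26.5 80 [222.6  67.6] [215.6 164.8] [187.1 224. ]
26.5 85 [222.2  66.9] [214.8 166.3] [184.5 229. ]
```

Run:
```python
from h import *
s=np.load("s5.npy",allow_pickle=True).item();M=R.from_quat(s["orientation"]).as_matrix()
def back(u,v,z,S=9,o=(190,165)):
    return M.T@(onz("wrist",(u/S+o[0]-.45,v/S+o[1]-.45),s["tool_pos"][2]-z,s)-s["tool_pos"])
k=lambda u,v,z:back(u,v,z,5.6,(170,150))
b=k(685,243,47)-k(0,198,47); b2=k(690,190,44)-k(0,137,44)
b/=np.linalg.norm(b);b2/=np.linalg.norm(b2);print(b,b2)
B=(b+b2)/2
for zn in(41,44.5,48):
  for (u,v,zp) in((233,400,46),(233,400,43),(243,358,53),(240,400,46)):
    n=back(263,343,zn);p=back(u,v,zp);print(zn,(u,v,zp),n.round(1),p.round(1),"gap",round((n-p)@B,2))
```

```text
[-6.72331729e-02  9.97737290e-01 -5.38351687e-06] [-7.82692845e-02  9.96932254e-01 -5.83451365e-06]
41 (233, 400, 46) [ 30.5 -10.6  41. ] [ 26.5 -12.4  46. ] gap 1.52
41 (233, 400, 43) [ 30.5 -10.6  41. ] [ 27.4 -12.1  43. ] gap 1.27
41 (243, 358, 53) [ 30.5 -10.6  41. ] [ 26.3 -12.6  53. ] gap 1.72
41 (240, 400, 46) [ 30.5 -10.6  41. ] [ 26.5 -12.1  46. ] gap 1.21
44.5 (233, 400, 46) [ 29.5 -10.9  44.5] [ 26.5 -12.4  46. ] gap 1.27
44.5 (233, 400, 43) [ 29.5 -10.9  44.5] [ 27.4 -12.1  43. ] gap 1.03
44.5 (243, 358, 53) [ 29.5 -10.9  44.5] [ 26.3 -12.6  53. ] gap 1.47
44.5 (240, 400, 46) [ 29.5 -10.9  44.5] [ 26.5 -12.1  46. ] gap 0.97
48 (233, 400, 46) [ 28.4 -11.2  48. ] [ 26.5 -12.4  46. ] gap 1.02
48 (233, 400, 43) [ 28.4 -11.2  48. ] [ 27.4 -12.1  43. ] gap 0.78
48 (243, 358, 53) [ 28.4 -11.2  48. ] [ 26.3 -12.6  53. ] gap 1.22
48 (240, 400, 46) [ 28.4 -11.2  48. ] [ 26.5 -12.1  46. ] gap 0.72
```

Run:
```python
from h import *
set_gripper(32.95); env.hold(.3)
s=env.read_state();im=viewer.camera("wrist");np.save("s6.npy",s,allow_pickle=True);cv2.imwrite("pics/n.png",im)
print(s["width"],s["time_s"],s["force"])
crop(im,190,165,260,245,9,"pics/n1.png");crop(im,170,150,310,255,5.6,"pics/n2.png")
```

```text
33.34533386537957 14.7833 [ 0.13311735 -0.26918631 -0.15444171]
```

View pics/n1.png

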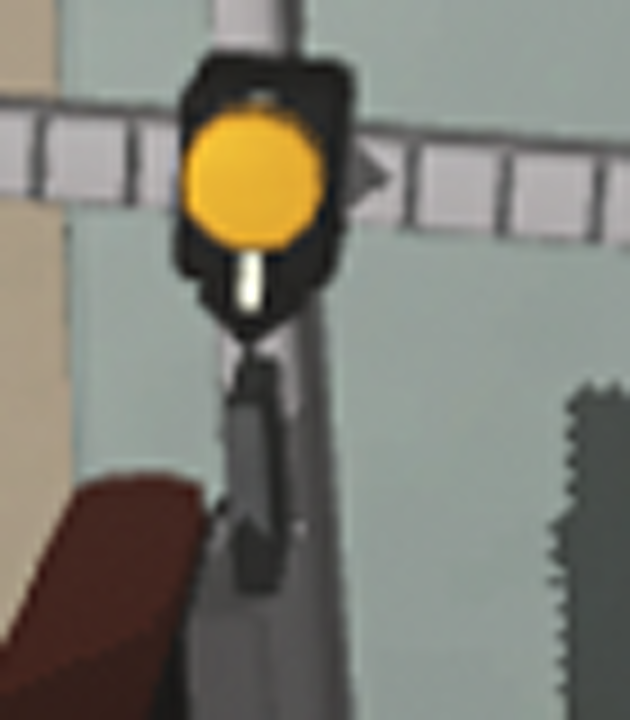

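View pics/n2.png

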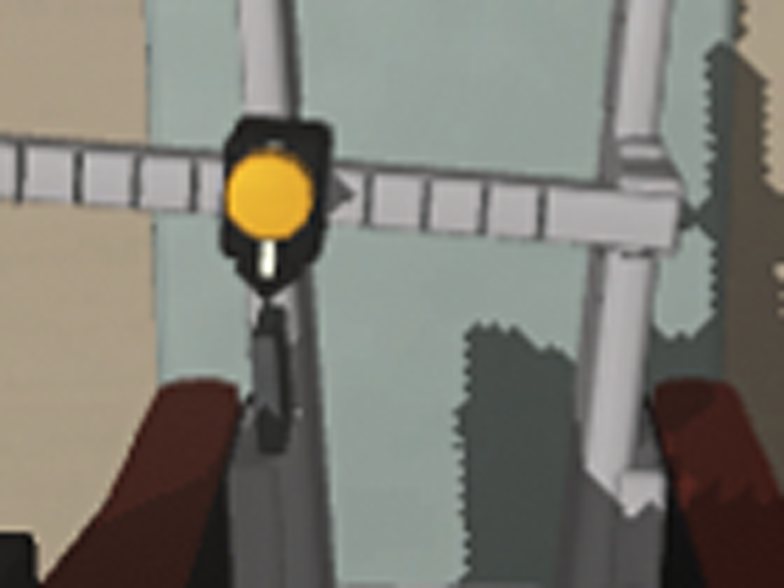

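Run:
```python
from h import *
s=np.load("s6.npy",allow_pickle=True).item();M=R.from_quat(s["orientation"]).as_matrix()
print(env.read_state()["width"])
def back(u,v,z,S=9,o=(190,165)):
    return M.T@(onz("wrist",(u/S+o[0]-.45,v/S+o[1]-.45),s["tool_pos"][2]-z,s)-s["tool_pos"])
k=lambda u,v,z:back(u,v,z,5.6,(170,150))
b=k(675,246,47)-k(0,201,47); b2=k(680,195,44)-k(0,137,44)
b/=np.linalg.norm(b);b2/=np.linalg.norm(b2);B=(b+b2)/2;print(b,b2)
for zn in(41,44.5,48):
    n=back(248,345,zn);
    for p in((245,400,46),(245,400,43),(257,358,53)): p=back(*p);print(zn,n.round(1),p.round(1),"gap",round((n-p)@B,2))
im=cv2.imread("pics/n.png");cv2.imwrite("pics/n3.png",cv2.resize(im[198:236,205:235],None,fx=16,fy=16,interpolation=0))
```

```text
32.861681717611184
[-6.82468395e-02  9.97668466e-01  4.35692217e-07] [-8.69022237e-02  9.96216846e-01  4.16682828e-07]
41 [ 30.4 -11.2  41. ] [ 26.5 -11.9  46. ] gap 0.37
41 [ 30.4 -11.2  41. ] [ 27.4 -11.6  43. ] gap 0.14
41 [ 30.4 -11.2  41. ] [ 26.3 -12.   53. ] gap 0.46
44.5 [ 29.4 -11.5  44.5] [ 26.5 -11.9  46. ] gap 0.11
44.5 [ 29.4 -11.5  44.5] [ 27.4 -11.6  43. ] gap -0.12
44.5 [ 29.4 -11.5  44.5] [ 26.3 -12.   53. ] gap 0.2
48 [ 28.4 -11.9  48. ] [ 26.5 -11.9  46. ] gap -0.16
48 [ 28.4 -11.9  48. ] [ 27.4 -11.6  43. ] gap -0.38
48 [ 28.4 -11.9  48. ] [ 26.3 -12.   53. ] gap -0.07
```

View pics/n3.png

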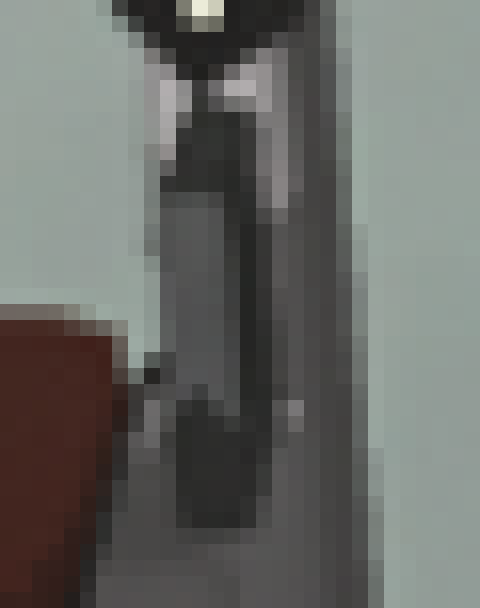

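Run:
```python
from h import *
ws=[]
for i in range(8):
    env.hold(.15); ws.append(env.read_state()["width"])
print(np.round(ws,2)); im=viewer.camera("wrist"); cv2.imwrite("pics/o.png",im)
a=cv2.imread("pics/n.png");print("diff",np.abs(im.astype(int)-a)[165:245,190:260].max(),env.read_state()["tool_pos"])
cv2.imwrite("pics/o1.png",np.hstack([cv2.resize(x[190:240,200:240],None,fx=9,fy=9,interpolation=2) for x in(a,im)]))
cv2.imwrite("pics/o_side.png",viewer.camera("side"))
```

```text
[33.   33.11 33.12 32.84 33.29 33.39 33.24 32.92]
diff 11 [ 526.78639351 -346.13626545  219.21983402]
```

View pics/o1.png

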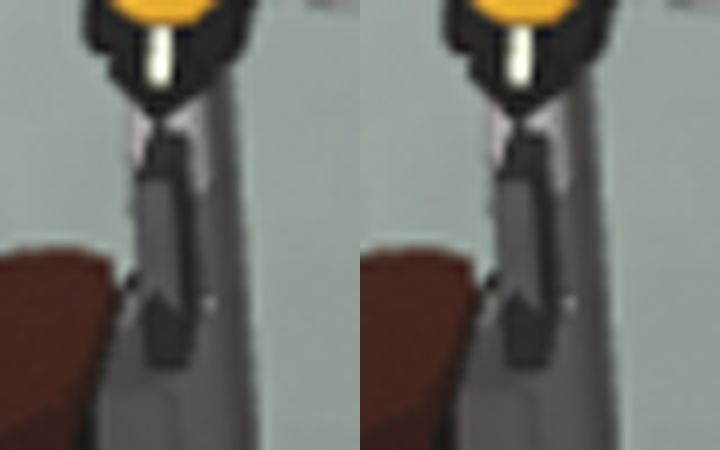

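View pics/o_side.png

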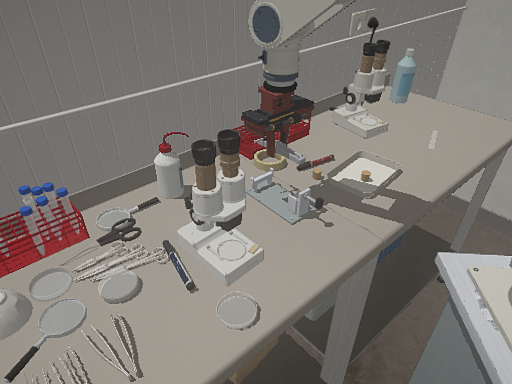

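Run:
```python
from h import *
workorder.sign_off()
s=env.read_state();print(s["time_s"],s["width"],s["tool_pos"],s["force"])
```

```text
the job is handed in; nothing more can be done
the job is handed in; nothing more can be done
```

I pulled the bolt out to its stop, lifted the tweezers by their grip pads to about 105 mm above their place in the stand, and squeezed them to about 33.1 mm over the pads. I handed the job in at about 16 s, while still holding them in the air.

**Bolt:** the tool moved 22.9 mm and then met a force rise at the stop. The cameras put the knob's travel at about 21 mm (good to about 1 mm), slightly less than the tool reading. The pictures show the heel free and the bolt staying out.

**Pointer and nose:** the last wrist picture put the pointer 0.1 mm short of the nose along the bar, give or take about 0.35 mm. I had to assume the heights of the pointer tip and nose, and that is most of the uncertainty.

**Steadiness:** the last two pictures, about 1.2 s apart, were practically the same. The width reading wavered between 32.8 and 33.4 mm, which I took as sensor noise.

**Other things:** I touched nothing else on purpose, and nothing else looks moved in the last side picture. I judged that by eye and did not measure it.

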